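# Set a telescopic leg to its length mark and clamp its cam lever

### The job

Fold the flat gauge plate right over, so that its white face with the red line lies upward beside the telescopic leg. Then draw the leg out by its black collar, against its spring, until the end of the rubber foot is level with the red line, and while holding it there squeeze the yellow cam lever fully shut against the collar; do not shut the lever while the leg is off the line. Finish still holding on, lever and collar pinched between the fingers and the foot at the line: do not let go; leave the carton, the pliers and the bit bottle alone.

Things in the scene. Friction and masses are not known exactly. Their poses are not given: they have to be found in the camera images.
- stand: Fixed blue rail 60 x 420 x 10 mm with two grey clamps and a steel tube carrying the telescopic leg. Origin on the bench; its y axis points along the leg to the foot (roughly the robot's left), x away from the robot. The leg's axis lies at its x = 0, 50 mm above the bench.
- leg (a joint): How far the leg is drawn out along the stand's +y, m: 0 = pushed home (its start), 0.10 = stop. A spring always pulls it back to 0 (3 to 5 N, as it is drawn out), so it runs back when let go, even with the lever shut. Leg, collar and lever travel together.
- foot_end (a point): Centre of the flat end face of the black rubber foot (27 mm across), the free end of the leg on its axis; 140 mm from the collar's centre. x, y, z along the stand's axes.
- collar (a point): Centre of the black block on the leg, 30 (x, across) x 40 (y, along) x 40 mm high, on the leg's axis; axes as the stand's. Far side face (x = +15 mm) flat and free. At y = 20 to 26 mm a wing 36 mm high stands out on the far side to x = +45 mm (near side to -17): a finger beside the far face can push the wing towards the foot to draw the leg out. The lever is on the near side (x negative).
- lever (a joint): Cam lever angle, rad: 0 = shut, upright at the collar's near side; 0.40 to 0.52 at the start, leaning away from it; 0.55 = stop. Stays where left; about 3 N at its tip moves it. Axis parallel to the leg, 20 mm nearer than the leg's axis, 36 mm above the bench. A pinch across the leg, far collar face to lever, shuts it: then 41 mm wide in all, from x = +15 to -26 mm of the collar.
- lever_tip (a point): Middle of the outer top edge of the yellow lever (8 mm thick, 26 mm along the leg, 36 mm high, at the middle of the collar's length); 72 mm above the bench when shut; about 44 mm from the leg's axis when fully open.
- gauge: Fixed dark steel foot 40 x 90 x 8 mm of the flip-over gauge, on the robot's side of the leg, 85 mm from its axis, near the rubber foot; origin on the bench under the hinge; axes parallel to the stand's. The red line lies at y = 0 of this frame: the leg is right when the foot's end is at y = 0 here. Its place along the leg differs each time.
- flip (a joint): Angle of the gauge plate, rad: 0 = lying level, pointing away from the leg (towards the robot), grey back up; 1.57 = standing up; 3.14 = lying level, pointing at the leg, white face up. Hinge axis along the gauge's y, 40 mm above the bench, at the gauge's x = 0. Light friction; past upright it may fall over by itself.
- plate_grip (a point): Mid-thickness point on the gauge plate's centre line, 42 mm from the hinge, midway between two round brass buttons on the plate's edges (11 mm wide, 52 mm over both). Plate 44 mm wide along the hinge, 6 mm thick, 8 to 56 mm from the hinge, then a pointer 10 mm wide to 69 mm. Pinched by the buttons it pivots between the pads as the hand, pointing down, goes round the hinge.
- fuse_carton: Bystander: small yellow and black carton, 56 x 38 x 26 mm, origin under its centre. Leave alone.
- rusty_pliers: Bystander: rusty brown pliers lying flat, 185 x 67 x 12 mm, origin under the centre. Leave alone.
- bit_bottle: Bystander: clear bit bottle standing on its blue cap, 45 mm across, 64 mm high, origin under its centre. Leave alone.
There are look-alikes about, which are no part of the job. Leave any green or purple look-alike of the gauge alone.

How it is judged:
On the way, in this order (a step that is already met when the one before it is completed fails the run):
1. the gauge plate is folded right over, white face up (value of joint flip above 3 rad), for 0.2 s.
2. the leg is held at the red line by its collar, with the lever not yet shut (y of foot_end in the frame of gauge between -0.004 and 0.004 m and value of joint flip above 3 rad and value of joint lever above 0.12 rad and (contact force between the fingers and leg_c0 above 0.5 N or contact force between the fingers and leg_c1 above 0.5 N)), for 0.2 s.
At the end, for the whole second after the job is handed in: Still holding at the end: the fingers press on both collar and yellow lever (over 3 N each), lever shut (under 0.06 rad), end of the foot within 4 mm of the red line, gauge plate folded over (over 3.0 rad), every bystander moved less than 30 mm (y of foot_end in the frame of gauge between -0.004 and 0.004 m and value of joint flip above 3 rad and value of joint lever below 0.06 rad and contact force between the fingers and lever_c0 above 3 N and contact force between the fingers and leg_c0 above 3 N and distance of each of fuse_carton, rusty_pliers, bit_bottle from where it was at the start of the episode below 0.03 m); the arm keeps its last pose, push and grip.
It fails at once if the lever is shut while the leg is more than 8 mm off the line (value of joint lever below 0.06 rad and not (y of foot_end in the frame of gauge between -0.008 and 0.008 m)).
It fails at once if a bystander is moved 30 mm or more (not (distance of each of fuse_carton, rusty_pliers, bit_bottle from where it was at the start of the episode below 0.03 m)).
It also fails if it takes over 51 s, if anything falls off the work surface, if the arm or the gripper's body presses on something with over 40 N, if the wrist force passes 120 N, or if a joint passes its speed limit or range.

### The arm

A 6-joint arm with a two-finger parallel gripper is mounted at the origin on a cart in front of the work surface, level with it; the furniture and walls round the work are solid. World frame = base frame: x ahead of the robot, y to its left, z up, the work surface at z = 0. Lengths are in m, angles in rad, forces in N, time in s.
With the tool pointing down it reaches from about 0.3 to 0.775 m from the base axis. Payload 14.6 kg.
Tool frame: the origin (TCP) lies on the mounting face of the last link; the fingertips stand 199 mm ahead of it and the grasp point (between the pads) lies 180 mm ahead of it; z points along the fingers, y is the line along which they close (so a half turn about z gives the same grasp; the last joint's range is limited). The gripper opens to 94 mm and grips with 3 to 60 N. Pads are 16 mm wide; open, the fingers measure 119 mm over their backs; the gripper's body (75 mm by 177 mm) begins 78 mm behind the grasp point.
Start: joints at [1.23, 0.3, 1.521, -0, 1.321, -0.067], TCP at [0.149, 0.53, 0.405] pointing down, gripper open.
Joint ranges: [-3.03, 3.03], [-0.79, 2.21], [0.23, 2.52], [-1.04, 4.18], [0, 3.07], [-2.55, 2.55]. Speed limits (rad/s): [2.22, 2.22, 2.57, 3.14, 3.14, 3.14].

### API

Orientations are given as [roll, pitch, yaw] about the fixed x, y, z axes, in that order (R = Rz(yaw) Ry(pitch) Rx(roll)).
In Python, from station import telemetry, cams, workorder, finder gives the robot as it stands.
- The arm moves only by the tool jog_arm, never from a script. Its argument "rows" is a list of rows, each an object with "gripper": the finger opening in m, from 0 to 0.094; "slide": the shift along the tool's x, y, z in m, a list of three; "spin": the turn about the tool's z in rad. In form: [{"gripper": gripper, "slide": [tx, ty, tz], "spin": spin}, ...]. A call has 1 to 8 rows; each row is the pose to reach, as a shift and turn from the pose commanded when the call began, along the tool's axes at that moment; what a row does not reach only later rows make up. A row lasts 1/10 s, in which the tool goes at most 50 mm and 8.59 degrees, less where a joint would pass 70% of its speed; a pose out of reach is approached as far as the arm can. A call with a gripper value outside its range is refused whole. The fingers move at their own pace and stop on an object; "squeeze" is the grip in N (left out, the last holds). Time passes only in rows, so rows that repeat a pose let the fingers close. It gives the time, the measured TCP pose, the force, the opening and the grip force at its end, in the units of the state.
- telemetry.get_obs(): the state, without advancing time (a new reading comes with each control period).
- cams.camera(name): name is "scene" or "side" or "wrist"; returns (picture, depth): 400x640x3 uint8, red, green, blue; 400x640 float32, m along the optical axis (not along the pixel's ray), 0 where there is no reading.
- cams.camera_info(name): a dict with "camera_matrix" (3x3 intrinsics, pixels), "k1" (the pictures are not rectified: a ray, as slopes to the right and down, at radius r is drawn at 1 + k1 r^2 times it, then the intrinsics apply), "R" (3x3) and "t" (3): a world point X has camera coordinates R X + t; the wrist camera has in their place "tool_from_camera" (4x4, takes a point from camera to tool coordinates, whose origin is the TCP and whose axes are the flange's). Camera axes: x right, y down, z forward; pixel columns grow to the right and rows downward; lengths in m; the calibration is good to about 2 mm. A picture is of the moment at which its call begins: read the wrist's pose just before it. camera_info takes no time and is no camera call.
- workorder.hand_in(): hands the job in; it is judged then, once.
Trained networks look in the newest picture that a camera, given by its name, has taken for a name from the list of things; names that differ only in an ending like _2 or _b are one class to them, and where a whole thing is asked for, a point or a joint stands for the part that bears it (a point fixed in the world has none). Each returns a list of dicts, best first, with "confidence" (0 to 1); they miss things now and then, are a little off and sometimes report something else, mostly with a low value. They report only what shows in the picture. A call takes as long as a camera call. They do not tell look-alikes from the thing itself.
- finder.find_in(target, camera): "point" ([x, y, z] in m, in world coordinates, good to about 4 mm: the middle of the surface that is visible of it).
- finder.masks_of(target, camera): "region" (400x640 bool, what is visible of it).
The state is a dict: "time_s": time; "qpos": joint angles; "joint_vel": joint speeds; "tau": joint torques, N m; "ee_pos": TCP position; "eef_rot": TCP orientation; "force": force on the tool from outside, world axes, zero at the start; "moment": the same for the moment, N m; "grip_width": finger opening in m; "grip_force": force on a finger pad.
Only numpy, scipy, OpenCV 4.12 (cv2) and the standard library are available. Lean on these libraries where they do the work, as an engineer would, in place of code of your own. Each camera call takes 0.05 s, during which the arm holds its last target. There are 200 camera calls.

## Working session

There is one attempt and no reset: what is moved stays moved. The work goes in short steps, Python scripts to look and compute and a tool call to move; the robot and the scene stay as the last step left them, time stands still between calls to the robot, and variables do not carry over. Pictures are saved under pics/ and viewed, at most 10 in all, crops included, and the job is handed in when it is done.

Besides the shell and the picture viewer there is one more tool, called after ">>>" by a JSON object that holds its "name" and its "arguments". jog_arm: Moves the arm, as the interface text tells. Its arguments: {"type":"object","properties":{"rows":{"type":"array","items":{"type":"object","properties":{"gripper":{"type":"number"},"slide":{"type":"array","items":{"type":"number"}},"spin":{"type":"number"}}}},"squeeze":{"type":"number"}},"required":["rows"]}

```bash
mkdir -p pics; cat > h.py <<'E'
import numpy as np, cv2
from station import telemetry, cams, workorder, finder
from scipy.spatial.transform import Rotation as Ro
def cloud(name):
    o=telemetry.get_obs(); im,d=cams.camera(name); ci=cams.camera_info(name)
    K=np.array(ci["camera_matrix"]);k1=ci["k1"]
    v,u=np.mgrid[0:400,0:640].astype(float)
    p=cv2.undistortPoints(np.stack([u.ravel(),v.ravel()],1)[:,None],K,np.array([k1,0,0,0.]))[:,0]
    X=np.c_[p,np.ones(len(p))]*d.ravel()[:,None]
    if name=="wrist":
        T=np.array(ci["tool_from_camera"]);X=X@T[:3,:3].T+T[:3,3]
        X=X@Ro.from_euler('xyz',o["eef_rot"]).as_matrix().T+o["ee_pos"]
    else: X=(X-np.array(ci["t"]))@np.array(ci["R"])
    return im,d,X.reshape(400,640,3)
E
python3 - <<'E'
from h import *
o=telemetry.get_obs();print({k:np.round(v,3) for k,v in o.items()})
ims=[]
for n in("scene","side"):
    im,d,X=cloud(n);np.savez(n+".npz",im=im,X=X)
    for t in("gauge","plate_grip","collar","lever_tip","foot_end","stand","fuse_carton","rusty_pliers","bit_bottle"):
        for r in finder.find_in(t,n)[:3]: print(n,t,round(r["confidence"],2),np.round(r["point"],3))
    cv2.imwrite(f"pics/{n}0.png",im[:,:,::-1])
E
```

```text
{'time_s': np.float64(0.0), 'qpos': array([ 1.23 ,  0.3  ,  1.522, -0.   ,  1.321, -0.067]), 'joint_vel': array([ 0.   , -0.001, -0.   ,  0.   ,  0.   ,  0.   ]), 'tau': array([ 0.0000e+00, -5.3178e+01, -3.5277e+01,  7.1000e-02,  2.4000e-02,
       -0.0000e+00]), 'ee_pos': array([0.149, 0.529, 0.404]), 'eef_rot': array([-3.14 , -0.   ,  2.868]), 'force': array([-0.189,  0.126, -0.42 ]), 'moment': array([-0.008,  0.011,  0.088]), 'grip_force': np.float64(0.0), 'grip_width': np.float64(0.094)}
scene gauge 0.72 [0.518 0.27  0.035]
scene gauge 0.64 [0.483 0.101 0.041]
scene gauge 0.63 [0.321 0.203 0.048]
scene plate_grip 0.76 [0.469 0.114 0.044]
scene plate_grip 0.76 [0.306 0.202 0.041]
scene plate_grip 0.69 [0.501 0.282 0.043]
scene collar 0.85 [ 0.585 -0.053  0.061]
scene lever_tip 0.59 [ 0.563 -0.079  0.056]
scene foot_end 0.78 [ 0.583 -0.053  0.058]
scene stand 0.57 [ 0.588 -0.092  0.007]
scene fuse_carton 0.54 [0.551 0.434 0.028]
scene rusty_pliers 0.57 [0.396 0.427 0.006]
scene rusty_pliers 0.52 [0.464 0.109 0.044]
scene bit_bottle 0.61 [ 0.397 -0.105  0.036]
side gauge 0.82 [0.322 0.204 0.041]
side gauge 0.81 [0.52  0.265 0.041]
side gauge 0.72 [0.481 0.104 0.046]
side plate_grip 0.77 [0.304 0.207 0.042]
side plate_grip 0.68 [0.502 0.279 0.046]
side plate_grip 0.58 [0.468 0.111 0.043]
side collar 0.91 [ 0.582 -0.058  0.059]
side collar 0.73 [ 0.588 -0.1    0.022]
side lever_tip 0.5 [ 0.56  -0.082  0.062]
side foot_end 0.58 [ 0.576 -0.057  0.062]
side stand 0.86 [ 0.589 -0.103  0.02 ]
side fuse_carton 0.51 [0.557 0.435 0.025]
side rusty_pliers 0.86 [0.399 0.426 0.007]
side bit_bottle 0.77 [ 0.404 -0.103  0.031]
```

View pics/scene0.png

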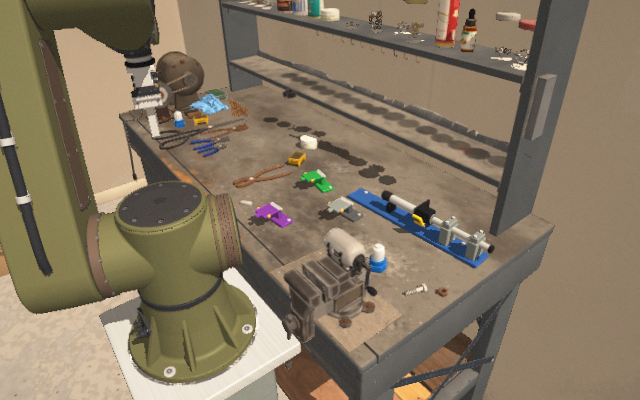

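View pics/side0.png

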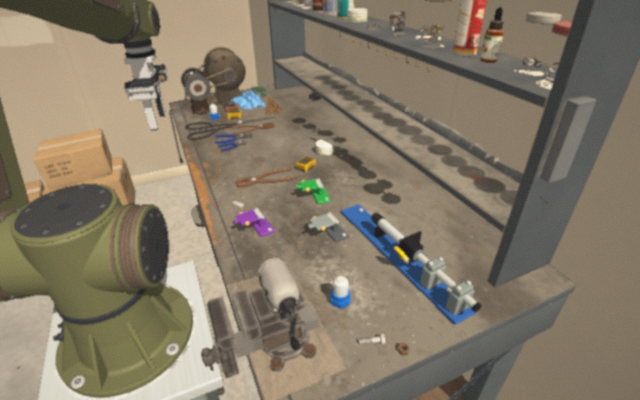

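The grey gauge is at scene (344,208), between the purple one (272,215) and the green one (317,180). The leg's foot is at (388,199), the collar at (425,210) and the yellow lever at (419,221). Next I'll fit the rail.

```bash
python3 - <<'E'
from h import *
for n in("scene","side"):
    f=np.load(n+".npz");im=f["im"].astype(int);X=f["X"]
    m=(im[...,2]>im[...,0]*2+20)&(im[...,2]>im[...,1]*1.3)&(abs(X[...,2]-.01)<.008)&(X[...,0]>.45)&(X[...,1]<.3)&(X[...,1]>-.4)
    P=X[m][:,:2].astype(np.float32);r=cv2.minAreaRect(P);print(n,len(P),r, np.round(cv2.boxPoints(r),3).tolist())
    dk=(X[...,2]>.035)&(X[...,2]<.09)&(X[...,0]>.5)&(X[...,0]<.68)&(X[...,1]<.15)&(X[...,1]>-.35)
    P=X[dk];vx=cv2.fitLine(P[:,:2].astype(np.float32),cv2.DIST_HUBER,0,.01,.01).ravel();print(vx, "yrange",np.percentile(P[:,1],[0,1,99,100]))
    print(P[np.argsort(-P[:,1])][:12:3].round(3))
E
```

```text
scene 1265 ((0.589044988155365, -0.0329422801733017), (0.061400141566991806, 0.4183850586414337), 5.181793212890625) [[0.5400000214576721, 0.17299999296665192], [0.5770000219345093, -0.24400000274181366], [0.6389999985694885, -0.23899999260902405], [0.6010000109672546, 0.17800000309944153]]
[ 0.09472898 -0.9955031   0.5881232  -0.08398761] yrange [-0.25759989 -0.25608706  0.06083786  0.09597689]
[[0.5   0.096 0.038]
 [0.581 0.066 0.062]
 [0.573 0.065 0.046]
 [0.586 0.064 0.064]]
side 1119 ((0.5903779864311218, -0.03456501662731171), (0.05360546335577965, 0.4131004810333252), 4.391479969024658) [[0.5479999780654907, 0.16899999976158142], [0.5789999961853027, -0.24300000071525574], [0.6330000162124634, -0.23800000548362732], [0.6010000109672546, 0.17299999296665192]]
[ 0.08912412 -0.99602056  0.59519523 -0.12153803] yrange [-0.25782255 -0.25627637  0.05921445  0.13276008]
[[0.5   0.133 0.044]
 [0.501 0.106 0.046]
 [0.5   0.094 0.039]
 [0.591 0.067 0.062]]
```

```bash
cat >> h.py <<'E'
def go(gx,gy,gz,yaw=None):  # grasp-point target in world -> slide, spin
    o=telemetry.get_obs();R=Ro.from_euler('xyz',o["eef_rot"]).as_matrix();p=np.array(o["ee_pos"])
    s=R.T@(np.array([gx,gy,gz])-R@[0,0,.18]-p) if False else R.T@(np.array([gx,gy,gz+.18])-p)
    y=o["eef_rot"][2];sp=0 if yaw is None else -((yaw-y+np.pi)%(2*np.pi)-np.pi)
    print("slide",np.round(s,4),"spin",round(sp,4),"tcp",np.round(p,4),np.round(o["eef_rot"],4),"q",np.round(o["qpos"],2),o["time_s"])
E
python3 -c "
from h import *
go(.47,.05,.19,np.pi+.09)
print(cams.camera_info('wrist'))"
```

```text
slide [-0.439  -0.3748  0.0347] spin -0.3638 tcp [0.1487 0.5295 0.4047] [3.1416 0.     2.8678] q [ 1.23  0.3   1.52 -0.    1.32 -0.07] 1.0
{'camera_matrix': array([[297.73720177,   0.        , 319.25427847],
       [  0.        , 297.73720177, 202.1621252 ],
       [  0.        ,   0.        ,   1.        ]]), 'k1': -0.05699899169830747, 'tool_from_camera': array([[ 7.67077008e-04, -9.72167633e-01, -2.34285091e-01,
         6.77116680e-02],
       [ 9.99999628e-01,  6.53397036e-04,  5.62841076e-04,
         1.43092463e-03],
       [-3.94094693e-04, -2.34285436e-01,  9.72167773e-01,
         2.07389128e-02],
       [ 0.00000000e+00,  0.00000000e+00,  0.00000000e+00,
         1.00000000e+00]])}
```

>>> {"name": "jog_arm", "arguments": {"rows": [{"gripper": 0.094,"slide": [-0.439,-0.375,0.035],"spin": -0.364},{"gripper": 0.094,"slide": [-0.439,-0.375,0.035],"spin": -0.364},{"gripper": 0.094,"slide": [-0.439,-0.375,0.035],"spin": -0.364},{"gripper": 0.094,"slide": [-0.439,-0.375,0.035],"spin": -0.364},{"gripper": 0.094,"slide": [-0.439,-0.375,0.035],"spin": -0.364},{"gripper": 0.094,"slide": [-0.439,-0.375,0.035],"spin": -0.364},{"gripper": 0.094,"slide": [-0.439,-0.375,0.035],"spin": -0.364},{"gripper": 0.094,"slide": [-0.439,-0.375,0.035],"spin": -0.364}]}}

```text
time_s: 1.8
ee_pos: [0.3688, 0.1999, 0.381]
eef_rot: [3.141, 0.001, -3.051]
force: [1.3, 0.7, -0.2]
grip_width: 0.0939
grip_force: 0.0
```

```bash
python3 -c "
from h import *
go(.47,.05,.19,np.pi+.09)"
```

```text
slide [-0.0872 -0.1585  0.011 ] spin 0.0003 tcp [0.3688 0.1999 0.381 ] [ 3.1413e+00  8.0000e-04 -3.0512e+00] q [ 0.41  0.03  1.89  0.    1.22 -1.25] 1.8
```

>>> {"name": "jog_arm", "arguments": {"rows": [{"gripper": 0.094,"slide": [-0.087,-0.158,0.0],"spin": 0},{"gripper": 0.094,"slide": [-0.087,-0.158,0.0],"spin": 0},{"gripper": 0.094,"slide": [-0.087,-0.158,0.0],"spin": 0},{"gripper": 0.094,"slide": [-0.087,-0.158,0.0],"spin": 0},{"gripper": 0.094,"slide": [-0.087,-0.158,0.0],"spin": 0},{"gripper": 0.094,"slide": [-0.087,-0.158,0.0],"spin": 0}]}}

```text
time_s: 2.4
ee_pos: [0.4691, 0.0521, 0.3806]
eef_rot: [3.141, -0.001, -3.053]
force: [-0.7, -0.1, 0.9]
grip_width: 0.0938
grip_force: 0.0
```

```bash
python3 - <<'E'
from h import *
im,d,X=cloud("wrist");np.savez("w1.npz",im=im,X=X);cv2.imwrite("pics/w1.png",im[:,:,::-1])
go(.47,.05,.19)
for t in("gauge","plate_grip","collar","lever_tip","foot_end"):
    for r in finder.find_in(t,"wrist")[:2]: print(t,round(r["confidence"],2),np.round(r["point"],3))
E
```

```text
slide [-0.0009 -0.0028  0.0107] spin 0 tcp [0.4688 0.0527 0.3807] [ 3.1414e+00 -3.0000e-04 -3.0515e+00] q [ 0.03  0.15  1.76  0.    1.23 -1.63] 2.45
gauge 0.84 [0.32  0.205 0.044]
gauge 0.75 [0.511 0.268 0.04 ]
plate_grip 0.95 [0.495 0.282 0.043]
plate_grip 0.78 [0.303 0.209 0.044]
collar 0.75 [ 0.58  -0.013  0.052]
lever_tip 0.57 [0.468 0.11  0.043]
foot_end 0.83 [ 0.578 -0.012  0.049]
foot_end 0.49 [ 0.407 -0.082  0.043]
```

View pics/w1.png

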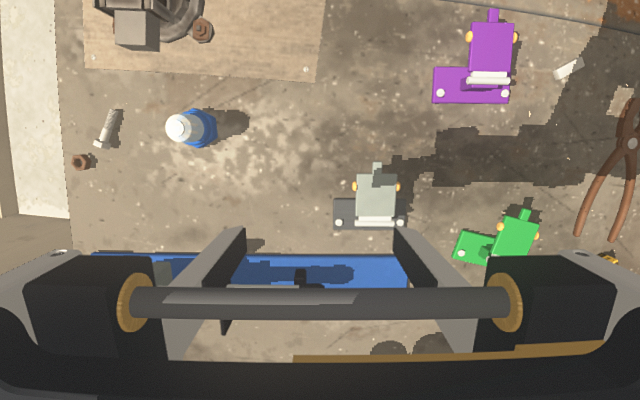

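The wrist view shows the grey gauge clearly: plate centre at (376,195), brass buttons at (355,187) and (397,187), white hinge band at (377,221).

```bash
python3 - <<'E'
from h import *
f=np.load("w1.npz");im=f["im"];X=f["X"]
hsv=cv2.cvtColor(im,cv2.COLOR_RGB2HSV)
box=np.zeros((400,640),bool);box[160:232,330:410]=1
br=box&(hsv[...,1]>110)&(hsv[...,2]>110)
n,l,s,c=cv2.connectedComponentsWithStats(br.astype(np.uint8))
for i in range(1,n):
    if s[i,4]>5: print(s[i],c[i],np.median(X[l==i],0).round(4))
pl=box&(X[...,2]>.037)&(X[...,2]<.06)
P=X[pl];r=cv2.minAreaRect(P[:,:2].astype(np.float32));print(r,len(P),np.median(P[:,2]),cv2.boxPoints(r).round(4).tolist())
foot=X[230:310,230:420];z=foot[...,2]
ft=box&(X[...,2]>.004)&(X[...,2]<.014);P=X[ft][:,:2].astype(np.float32);r=cv2.minAreaRect(P);print("foot",r,cv2.boxPoints(r).round(4).tolist())
for row in (181,190,195,200,210): 
    cols=np.where(pl[row])[0]; 
    if len(cols): print(row,cols[[0,-1]],X[row,cols[0]].round(4),X[row,cols[-1]].round(4))
E
```

```text
[352 181   5  10  34] [353.79411765 185.67647059] [0.4583 0.0913 0.0421]
[396 182   5  10  34] [397.91176471 186.38235294] [0.4534 0.1376 0.0437]
((0.46459850668907166, 0.11535906046628952), (0.07211878895759583, 0.05085019767284393), 4.927508354187012) 2236 0.04230730891192952 [[0.42649999260902405, 0.13760000467300415], [0.4309000074863434, 0.0869000032544136], [0.5026999711990356, 0.09309999644756317], [0.4982999861240387, 0.14380000531673431]]
foot ((0.4972442388534546, 0.11790606379508972), (0.04054282233119011, 0.08902565389871597), 5.2057600021362305) [[0.4729999899864197, 0.16040000319480896], [0.4810999929904938, 0.07169999927282333], [0.5214999914169312, 0.07540000230073929], [0.5134000182151794, 0.16410000622272491]]
181 [355 395] [0.4516 0.0912 0.0399] [0.4473 0.134  0.0425]
190 [354 398] [0.4611 0.0909 0.0426] [0.4568 0.1387 0.0427]
195 [356 395] [0.467  0.094  0.0402] [0.4628 0.1366 0.0416]
200 [356 394] [0.4724 0.0946 0.0409] [0.4686 0.1364 0.0411]
210 [356 394] [0.4835 0.0958 0.042 ] [0.4798 0.138  0.0415]
```

```bash
python3 -c "
from h import *
go(.456,.115,.10,np.pi+.09)
go(.456,.115,.040,np.pi+.09)"
```

```text
slide [0.0072 0.0629 0.1009] spin 0.0015 tcp [0.4688 0.053  0.3809] [ 3.1415e+00  3.0000e-04 -3.0501e+00] q [ 0.03  0.15  1.76  0.    1.23 -1.63] 2.7
slide [0.0072 0.0629 0.1609] spin 0.0015 tcp [0.4688 0.053  0.3809] [ 3.1415e+00  3.0000e-04 -3.0501e+00] q [ 0.03  0.15  1.76  0.    1.23 -1.63] 2.7
```

>>> {"name": "jog_arm", "arguments": {"rows": [{"gripper": 0.08,"slide": [0.007,0.045,0.02],"spin": 0},{"gripper": 0.08,"slide": [0.007,0.063,0.05],"spin": 0},{"gripper": 0.08,"slide": [0.007,0.063,0.09],"spin": 0},{"gripper": 0.08,"slide": [0.007,0.063,0.125],"spin": 0},{"gripper": 0.08,"slide": [0.007,0.063,0.15],"spin": 0},{"gripper": 0.08,"slide": [0.007,0.063,0.16],"spin": 0},{"gripper": 0.08,"slide": [0.007,0.063,0.161],"spin": 0},{"gripper": 0.08,"slide": [0.007,0.063,0.161],"spin": 0}]}}

```text
time_s: 3.5
ee_pos: [0.4568, 0.1146, 0.2208]
eef_rot: [3.141, 0.001, -3.051]
force: [0.7, 0.5, -0.0]
grip_width: 0.0801
grip_force: 0.0
```

```bash
python3 - <<'E'
from h import *
im,d,X=cloud("wrist");cv2.imwrite("pics/w2.png",im[:,:,::-1])
go(.456,.115,.040,np.pi+.09)
E
```

```text
slide [0.0008 0.0005 0.001 ] spin 0.0003 tcp [0.4569 0.1146 0.221 ] [ 3.1415e+00  2.0000e-03 -3.0513e+00] q [ 0.17  0.38  1.9  -0.    0.86 -1.49] 3.55
```

View pics/w2.png

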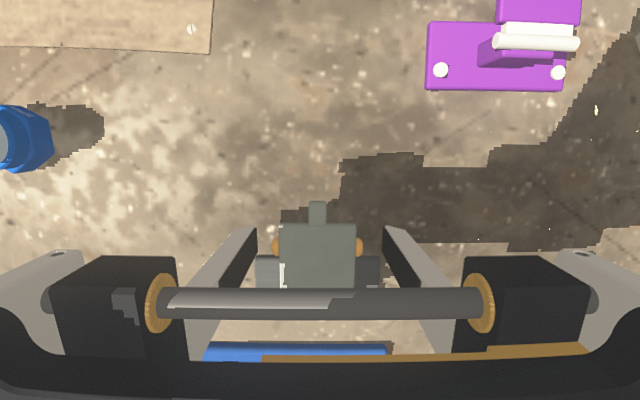

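The plate sits midway between the fingers, with its buttons at (276,245) and (359,245). I'll pinch it.

>>> {"name": "jog_arm", "arguments": {"rows": [{"gripper": 0.045,"slide": [0,0,0],"spin": 0},{"gripper": 0.045,"slide": [0,0,0],"spin": 0},{"gripper": 0.045,"slide": [0,0,0],"spin": 0},{"gripper": 0.045,"slide": [0,0,0],"spin": 0},{"gripper": 0.045,"slide": [0,0,0],"spin": 0}], "squeeze": 15}}

```text
time_s: 4.05
ee_pos: [0.4566, 0.1138, 0.2199]
eef_rot: [-3.14, -0.0, -3.051]
force: [0.4, -9.9, 3.3]
grip_width: 0.0507
grip_force: 15.0
```

>>> {"name": "jog_arm", "arguments": {"rows": [{"gripper": 0.045,"slide": [-0.001,-0.001,-0.008],"spin": 0},{"gripper": 0.045,"slide": [-0.003,-0.001,-0.016],"spin": 0},{"gripper": 0.045,"slide": [-0.007,-0.001,-0.023],"spin": 0},{"gripper": 0.045,"slide": [-0.012,-0.001,-0.03],"spin": 0},{"gripper": 0.045,"slide": [-0.019,-0.001,-0.035],"spin": 0},{"gripper": 0.045,"slide": [-0.026,-0.001,-0.039],"spin": 0},{"gripper": 0.045,"slide": [-0.034,-0.001,-0.041],"spin": 0},{"gripper": 0.045,"slide": [-0.042,-0.001,-0.042],"spin": 0}]}}

```text
time_s: 4.85
ee_pos: [0.4991, 0.117, 0.2625]
eef_rot: [-3.141, 0.0, -3.051]
force: [-0.9, -6.1, -3.4]
grip_width: 0.051
grip_force: 15.0
```

>>> {"name": "jog_arm", "arguments": {"rows": [{"gripper": 0.045,"slide": [-0.008,0,0.001],"spin": 0},{"gripper": 0.045,"slide": [-0.016,0,0.003],"spin": 0},{"gripper": 0.045,"slide": [-0.023,0,0.007],"spin": 0},{"gripper": 0.045,"slide": [-0.03,0,0.012],"spin": 0},{"gripper": 0.045,"slide": [-0.035,0,0.019],"spin": 0},{"gripper": 0.045,"slide": [-0.039,0,0.026],"spin": 0},{"gripper": 0.045,"slide": [-0.041,0,0.034],"spin": 0},{"gripper": 0.045,"slide": [-0.042,0,0.042],"spin": 0}]}}

```text
time_s: 5.65
ee_pos: [0.5412, 0.1206, 0.2203]
eef_rot: [-3.141, 0.002, -3.052]
force: [0.2, -8.2, 0.5]
grip_width: 0.0511
grip_force: 15.0
```

>>> {"name": "jog_arm", "arguments": {"rows": [{"gripper": 0.045,"slide": [0,0,0.001],"spin": 0},{"gripper": 0.045,"slide": [0,0,0.001],"spin": 0}]}}

```text
time_s: 5.85
ee_pos: [0.5411, 0.1206, 0.2194]
eef_rot: [-3.141, 0.002, -3.052]
force: [2.9, -7.7, -0.5]
grip_width: 0.0512
grip_force: 15.0
```

>>> {"name": "jog_arm", "arguments": {"rows": [{"gripper": 0.08,"slide": [0,0,0.0],"spin": 0},{"gripper": 0.08,"slide": [0,0,0.0],"spin": 0},{"gripper": 0.08,"slide": [0,0,-0.03],"spin": 0},{"gripper": 0.08,"slide": [0,0,-0.07],"spin": 0},{"gripper": 0.08,"slide": [-0.04,-0.02,-0.1],"spin": 0},{"gripper": 0.08,"slide": [-0.08,-0.05,-0.12],"spin": 0},{"gripper": 0.08,"slide": [-0.11,-0.08,-0.12],"spin": 0},{"gripper": 0.08,"slide": [-0.11,-0.08,-0.12],"spin": 0}]}}

```text
time_s: 6.65
ee_pos: [0.6597, 0.048, 0.3389]
eef_rot: [-3.141, 0.002, -3.055]
force: [-0.7, 0.6, -1.0]
grip_width: 0.0798
grip_force: 0.0
```

```bash
python3 - <<'E'
from h import *
im,d,X=cloud("wrist");np.savez("w3.npz",im=im,X=X);cv2.imwrite("pics/w3.png",im[:,:,::-1])
go(.456,.115,.040,np.pi+.09)
E
```

```text
slide [0.1956 0.0827 0.1182] spin -0.002 tcp [0.6581 0.0498 0.3382] [ 3.1413e+00 -2.0000e-04 -3.0536e+00] q [ 0.02  0.6   1.25  0.    1.29 -1.64] 6.7
```

View pics/w3.png

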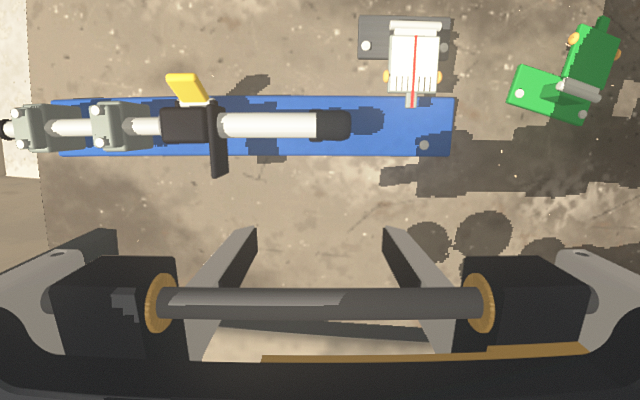

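The plate is folded over, with its white face up and the red line along column 414 (rows 38–105). The foot end is at (350,125), the collar at (188,124), the wing at (218,150) and the lever at (185,88).

```bash
python3 - <<'E'
from h import *
f=np.load("w3.npz");im=f["im"].astype(int);X=f["X"]
yaw=.089;ex=np.array([np.cos(yaw),np.sin(yaw)]);ey=np.array([-np.sin(yaw),np.cos(yaw)])
S=np.dstack([X[...,:2]@ex,X[...,:2]@ey,X[...,2]])
def box(r0,r1,c0,c1):
    m=np.zeros((400,640),bool);m[r0:r1,c0:c1]=1;return m
red=box(30,110,400,430)&(im[...,0]>im[...,1]*1.6+20)
P=S[red];print("red",len(P),np.median(P,0),np.polyfit(P[:,0],P[:,1],1),P.min(0),P.max(0))
rail=box(90,165,40,470)&(im[...,2]>im[...,0]*2)&(S[...,2]<.02);r=cv2.minAreaRect(X[rail][:,:2].astype(np.float32));print("rail",r)
foot=box(105,145,318,360)&(S[...,2]>.03);P=S[foot];print("foot",P.min(0),P.max(0),np.percentile(P[:,1],[50,95,99]))
for r in(115,120,125,130,135):
    c=np.where(foot[r])[0];print(r,c[-1],S[r,c[-1]].round(4),S[r,c[-3]].round(4))
leg=box(105,145,225,315)&(S[...,2]>.04);P=S[leg];print("leg x",np.percentile(P[:,0],[2,50,98]),P[:,2].max())
for n,b in(("collar",box(108,138,165,206)),("wing",box(145,176,205,230)),("lever",box(72,104,162,206))):
    m=b&(S[...,2]>.03);P=S[m];print(n,len(P),np.percentile(P,[1,50,99],axis=0).round(4).tolist())
E
```

```text
red 120 [0.54739886 0.0730683  0.04298525] [-0.10099025  0.1275851 ] [ 0.5144279  -0.00925258  0.04088455] [0.59417389 0.07406337 0.31801173]
rail ((0.5950600504875183, -0.02999606728553772), (0.058173611760139465, 0.4158354699611664), 4.541799545288086)
foot [ 0.57518631 -0.01042449  0.03336521] [0.60416039 0.01792559 0.31801173] [0.00266484 0.01577294 0.01736324]
115 350 [0.5817 0.0168 0.057 ] [0.5817 0.015  0.0577]
120 351 [0.5858 0.0177 0.0577] [0.5859 0.0157 0.0607]
125 351 [0.5899 0.0176 0.0589] [0.59   0.0157 0.0609]
130 350 [0.5941 0.0168 0.0594] [0.5941 0.0151 0.0594]
135 350 [0.5983 0.0174 0.0544] [0.5983 0.0154 0.0574]
leg x [0.57873928 0.5896316  0.59995807] 0.3180117327330875
collar 1230 [[0.5755, -0.1368, 0.0666], [0.5874, -0.1192, 0.0691], [0.599, -0.1031, 0.0708]]
wing 542 [[0.6058, -0.102, 0.0337], [0.619, -0.0971, 0.0608], [0.633, -0.0957, 0.0687]]
lever 967 [[0.5476, -0.1382, 0.039], [0.5584, -0.1209, 0.0574], [0.5695, -0.1092, 0.0671]]
```

```bash
cat >> h.py <<'E'
YAW=.089
ex=np.array([np.cos(YAW),np.sin(YAW)]);ey=np.array([-np.sin(YAW),np.cos(YAW)])
def gos(x,s,z):
    w=x*ex+s*ey; go(w[0],w[1],z,np.pi/2+YAW)
E
python3 -c "
from h import *
gos(.5715,-.114,.14)"
```

```text
slide [ 0.0883 -0.1052  0.0181] spin 1.5698 tcp [0.6581 0.0498 0.3382] [ 3.1413e+00 -2.0000e-04 -3.0536e+00] q [ 0.02  0.6   1.25  0.    1.29 -1.64] 6.7
```

>>> {"name": "jog_arm", "arguments": {"rows": [{"gripper": 0.074,"slide": [0.088,-0.105,0],"spin": 1.57},{"gripper": 0.074,"slide": [0.088,-0.105,0],"spin": 1.57},{"gripper": 0.074,"slide": [0.088,-0.105,0],"spin": 1.57},{"gripper": 0.074,"slide": [0.088,-0.105,0],"spin": 1.57},{"gripper": 0.074,"slide": [0.088,-0.105,0],"spin": 1.57},{"gripper": 0.074,"slide": [0.088,-0.105,0],"spin": 1.57},{"gripper": 0.074,"slide": [0.088,-0.105,0],"spin": 1.57},{"gripper": 0.074,"slide": [0.088,-0.105,0],"spin": 1.57}]}}

```text
time_s: 7.5
ee_pos: [0.5782, -0.0601, 0.3388]
eef_rot: [-3.142, -0.001, 2.027]
force: [1.2, -0.1, 0.2]
grip_width: 0.0739
grip_force: 0.0
```

```bash
python3 -c "
from h import *
gos(.5715,-.114,.14)"
```

```text
slide [-0.0029 -0.0001  0.0188] spin 0.3668 tcp [ 0.5782 -0.0601  0.3388] [-3.1415e+00 -6.0000e-04  2.0266e+00] q [-0.17  0.43  1.5   0.    1.21 -0.62] 7.5
```

>>> {"name": "jog_arm", "arguments": {"rows": [{"gripper": 0.074,"slide": [-0.003,0,0],"spin": 0.367},{"gripper": 0.074,"slide": [-0.003,0,0],"spin": 0.367},{"gripper": 0.074,"slide": [-0.003,0,0],"spin": 0.367},{"gripper": 0.074,"slide": [-0.003,0,0.019],"spin": 0.367},{"gripper": 0.074,"slide": [-0.003,0,0.019],"spin": 0.367}]}}

```text
time_s: 8.0
ee_pos: [0.5793, -0.0629, 0.3179]
eef_rot: [-3.138, -0.001, 1.666]
force: [-0.0, 0.2, 0.5]
grip_width: 0.074
grip_force: 0.0
```

```bash
python3 - <<'E'
from h import *
gos(.5715,-.114,.056)
im,d,X=cloud("wrist");np.savez("w4.npz",im=im,X=X);cv2.imwrite("pics/w4.png",im[:,:,::-1])
E
```

```text
slide [0.     0.0003 0.0819] spin 0.0061 tcp [ 0.5793 -0.0629  0.3179] [-3.1381e+00 -1.3000e-03  1.6659e+00] q [-0.17  0.45  1.52  0.    1.17 -0.27] 8.0
```

View pics/w4.png

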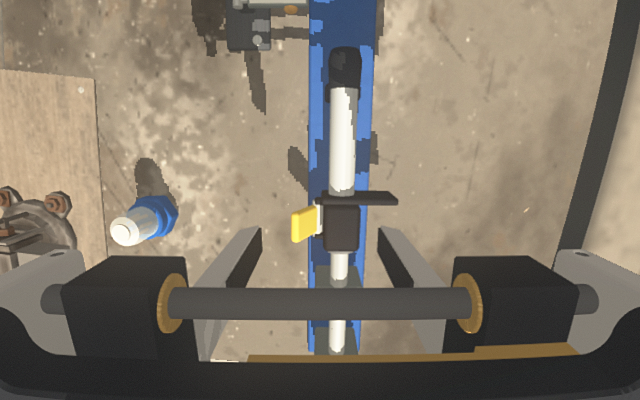

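The collar is at (342,225), the wing reaches (397,198) and the lever is at (304,223). The fingers straddle all three, so I'll descend.

>>> {"name": "jog_arm", "arguments": {"rows": [{"gripper": 0.074,"slide": [0,0,0.025],"spin": 0.006},{"gripper": 0.074,"slide": [0,0,0.05],"spin": 0.006},{"gripper": 0.074,"slide": [0,0,0.07],"spin": 0.006},{"gripper": 0.074,"slide": [0,0,0.08],"spin": 0.006},{"gripper": 0.074,"slide": [0,0,0.082],"spin": 0.006},{"gripper": 0.074,"slide": [0,0,0.082],"spin": 0.006}]}}

```text
time_s: 8.65
ee_pos: [0.5803, -0.0638, 0.2386]
eef_rot: [3.141, 0.0, 1.659]
force: [0.7, 0.4, 0.0]
grip_width: 0.0738
grip_force: 0.0
```

```bash
python3 - <<'E'
from h import *
gos(.5715,-.055,.056)
E
```

```text
slide [ 0.0601 -0.0009  0.0026] spin -0.0008 tcp [ 0.5803 -0.0638  0.2386] [3.1408e+00 2.0000e-04 1.6590e+00] q [-0.17  0.56  1.57  0.    1.01 -0.26] 8.65
```

>>> {"name": "jog_arm", "arguments": {"rows": [{"gripper": 0.074,"slide": [0.008,0,0.003],"spin": 0},{"gripper": 0.074,"slide": [0.018,0,0.003],"spin": 0},{"gripper": 0.074,"slide": [0.028,0,0.003],"spin": 0},{"gripper": 0.074,"slide": [0.038,0,0.003],"spin": 0},{"gripper": 0.074,"slide": [0.047,0,0.003],"spin": 0},{"gripper": 0.074,"slide": [0.053,0,0.003],"spin": 0},{"gripper": 0.074,"slide": [0.055,0,0.003],"spin": 0},{"gripper": 0.074,"slide": [0.055,0,0.003],"spin": 0}]}}

```text
time_s: 9.45
ee_pos: [0.5752, -0.0089, 0.2347]
eef_rot: [-3.141, -0.0, 1.659]
force: [1.0, -3.4, 3.0]
grip_width: 0.0739
grip_force: 1.8
```

```bash
cat > m.py <<'E'
from h import *
im,d,X=cloud("wrist");cv2.imwrite("pics/w_new.png",im[:,:,::-1]);im=im.astype(int)
gos(.5715,-.055,.056)
S=np.dstack([X[...,:2]@ex,X[...,:2]@ey,X[...,2]])
red=(im[...,0]>im[...,1]*1.6+20)&(im[...,0]>im[...,2]*1.6+20)&(abs(S[...,2]-.043)<.006)&(abs(S[...,1]-.073)<.03)&(S[...,0]<.59)
P=S[red];print("red",len(P),np.median(P,0) if len(P) else None)
foot=(abs(S[...,0]-.5893)<.009)&(S[...,2]>.05)&(S[...,2]<.07)&(S[...,1]>.03)&(S[...,1]<.11)
P=S[foot];print("foot",len(P),np.percentile(P[:,1],[50,95,99,100]) if len(P) else None,"valid s max",S[...,1][(S[...,2]>0)&(S[...,2]<.1)].max())
lev=(im[...,0]>150)&(im[...,2]<90)&(im[...,1]>110)&(S[...,2]>.03)&(abs(S[...,1]+.07)<.06);P=S[lev]
print("lever",len(P),np.percentile(P,[1,50,99],axis=0).round(4).tolist() if len(P) else None)
E
python3 m.py
```

```text
slide [ 0.0053 -0.0007 -0.0013] spin -0.0009 tcp [ 0.5753 -0.0092  0.2347] [-3.1412e+00 -1.0000e-04  1.6589e+00] q [-0.08  0.55  1.6   0.    1.   -0.17] 9.5
red 524 [0.54511148 0.07305452 0.04307854]
foot 3250 [0.05008362 0.06766775 0.069419   0.07056037] valid s max 0.10412098512145998
lever 618 [[0.5335, -0.0664, 0.04], [0.558, -0.0401, 0.1443], [0.6114, -0.0274, 0.1541]]
```

View pics/w_new.png

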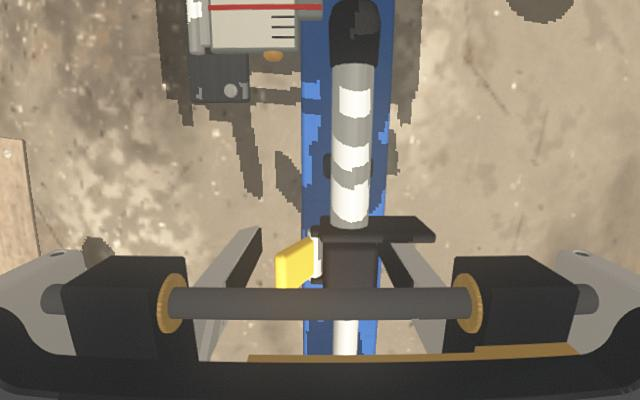

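The red line is at row 7 (columns 210–320). The foot end is right at the top edge of the picture (350,0), so I'll cross-check it against the wing's front edge at row 235.

```bash
cat > m2.py <<'E'
from h import *
im,d,X=cloud("wrist")
S=np.dstack([X[...,:2]@ex,X[...,:2]@ey,X[...,2]])
for r in range(0,6): 
    c=np.where((abs(S[r,:,0]-.5893)<.012)&(S[r,:,2]>.03))[0];print(r,c[[0,-1]] if len(c) else None,S[r,350].round(4))
w=(S[...,0]>.611)&(S[...,0]<.632)&(S[...,2]>.060)&(S[...,2]<.075);P=S[w];print("wing",len(P),np.percentile(P,[1,5,50,95,99],axis=0).round(4).tolist())
E
python3 m2.py; python3 - <<'E'
import numpy as np
from h import ex,ey
for n in("w3","w4"):
    f=np.load(f"{n}.npz");X=f["X"];S=np.dstack([X[...,:2]@ex,X[...,:2]@ey,X[...,2]])
    w=(S[...,0]>.611)&(S[...,0]<.632)&(S[...,2]>.060)&(S[...,2]<.075)&(abs(S[...,1]+.1)<.02);P=S[w];print(n,len(P),np.percentile(P,[1,5,50,95,99],axis=0).round(4).tolist())
    w=(abs(S[...,0]-.589)<.009)&(S[...,2]>.05)&(S[...,2]<.07)&(abs(S[...,1]-.0)<.04);print(np.percentile(S[w][:,1],[95,99,100]))
E
```

```text
0 [342 369] [0.5869 0.0689 0.0604]
1 [338 371] [0.5868 0.0679 0.0618]
2 [337 373] [0.5869 0.0679 0.0609]
3 [336 374] [0.587  0.0677 0.0602]
4 [334 375] [0.5869 0.0668 0.0614]
5 [334 376] [0.5871 0.0672 0.0592]
wing 671 [[0.6112, -0.0495, 0.0604], [0.6118, -0.0492, 0.0616], [0.6198, -0.0457, 0.0669], [0.6306, -0.0432, 0.0729], [0.6317, -0.0429, 0.0744]]
w3 217 [[0.6116, -0.1022, 0.0602], [0.6124, -0.1015, 0.0612], [0.6211, -0.0981, 0.0666], [0.6311, -0.0961, 0.068], [0.6319, -0.0958, 0.0688]]
[0.01457912 0.01685193 0.01792559]
w4 232 [[0.6112, -0.1024, 0.0604], [0.6121, -0.1022, 0.0611], [0.6215, -0.0988, 0.0668], [0.6308, -0.0968, 0.0681], [0.6316, -0.0967, 0.0685]]
[0.01413657 0.01668583 0.01736364]
```

>>> {"name": "jog_arm", "arguments": {"rows": [{"gripper": 0.074,"slide": [0.0025,0,0],"spin": 0},{"gripper": 0.074,"slide": [0.0025,0,0],"spin": 0},{"gripper": 0.074,"slide": [0.0025,0,0],"spin": 0},{"gripper": 0.074,"slide": [0.0025,0,0],"spin": 0}]}}

```text
time_s: 9.95
ee_pos: [0.575, -0.0067, 0.2347]
eef_rot: [-3.141, -0.0, 1.659]
force: [1.0, -3.7, 2.6]
grip_width: 0.0739
grip_force: 1.9
```

```bash
python3 m2.py; python3 m.py; python3 - <<'E'
from h import *
for n in("side","scene"):
    im,d,X=cloud(n);np.savez("v_"+n+".npz",im=im,X=X)
    S=np.dstack([X[...,:2]@ex,X[...,:2]@ey,X[...,2]])
    m=(abs(S[...,0]-.59)<.014)&(S[...,2]>.04)&(S[...,2]<.07)&(abs(S[...,1]-.05)<.05)
    print(n,m.sum(),np.percentile(S[m][:,1],[90,95,98,100]))
    a=im.astype(int);red=(a[...,0]>a[...,1]*1.6+20)&(abs(S[...,1]-.073)<.03)&(abs(S[...,0]-.545)<.04)&(abs(S[...,2]-.043)<.01);print(red.sum(),np.median(S[red],0) if red.any() else 0)
a=np.load("v_side.npz")["im"][190:270,280:380];b=np.load("v_scene.npz")["im"][170:250,320:420]
cv2.imwrite("pics/v.png",np.hstack([cv2.resize(x[:,:,::-1],(400,320),interpolation=cv2.INTER_CUBIC) for x in(a,b)]))
E
```

```text
0 [342 369] [0.5869 0.0711 0.0611]
1 [338 371] [0.587  0.0712 0.0597]
2 [337 372] [0.5868 0.0699 0.062 ]
3 [336 374] [0.5868 0.0696 0.0617]
4 [334 375] [0.5869 0.0694 0.061 ]
5 [334 376] [0.587  0.0694 0.0599]
wing 671 [[0.6112, -0.0472, 0.0604], [0.6118, -0.0469, 0.0615], [0.6198, -0.0433, 0.0669], [0.6308, -0.0407, 0.073], [0.6318, -0.0405, 0.0746]]
slide [ 0.0028 -0.0007 -0.0013] spin -0.001 tcp [ 0.575  -0.0067  0.2347] [-3.1413 -0.      1.6588] q [-0.08  0.55  1.6  -0.    1.   -0.16] 10.05
red 522 [0.54313563 0.07300825 0.04318518]
foot 3413 [0.05123241 0.06961234 0.07158724 0.07263635] valid s max 0.1062404569367956
lever 621 [[0.5337, -0.0644, 0.04], [0.5581, -0.0368, 0.145], [0.6113, -0.0251, 0.1541]]Traceback (most recent call last):
  File "<stdin>", line 6, in <module>
    return _quantile_unchecked(
        a, q, axis, out, overwrite_input, method, keepdims, weights)
    return _ureduce(a,
                    func=_quantile_ureduce_func,
    ...<5 lines>...
                    overwrite_input=overwrite_input,
                    method=method)
    r = func(a, **kwargs)
    result = _quantile(arr,
                       quantiles=q,
    ...<2 lines>...
                       out=out,
                       weights=wgt)
    slices_having_nans = np.isnan(arr[-1, ...])
                                  ~~~^^^^^^^^^
IndexError: index -1 is out of bounds for axis 0 with size 0
```

The foot end is now within about 1 mm of the line (wing +55 mm puts it at 0.073 to 0.0735, against 0.0730), and it has been held there over 0.2 s with the lever open. I'll pinch now, shifting the hand across as the fingers close.

>>> {"name": "jog_arm", "arguments": {"rows": [{"gripper": 0.066,"slide": [0,0.003,0],"spin": 0},{"gripper": 0.06,"slide": [0,0.005,0],"spin": 0},{"gripper": 0.054,"slide": [0,0.007,0],"spin": 0},{"gripper": 0.05,"slide": [0,0.008,0],"spin": 0},{"gripper": 0.046,"slide": [0,0.01,0],"spin": 0},{"gripper": 0.046,"slide": [0,0.01,0],"spin": 0}], "squeeze": 20}}

```text
time_s: 10.7
ee_pos: [0.5853, -0.0058, 0.2348]
eef_rot: [3.141, 0.0, 1.659]
force: [0.7, -3.4, 2.5]
grip_width: 0.0459
grip_force: 3.8
```

```bash
python3 m2.py|tail -1; python3 m.py
```

```text
wing 609 [[0.6111, -0.0472, 0.0603], [0.6118, -0.0469, 0.0615], [0.6196, -0.043, 0.0668], [0.6308, -0.0409, 0.0715], [0.6318, -0.0405, 0.0741]]
slide [ 0.0028 -0.0109 -0.0012] spin -0.001 tcp [ 0.5852 -0.0058  0.2348] [3.1412e+00 1.0000e-04 1.6588e+00] q [-0.07  0.57  1.57  0.    1.01 -0.16] 10.8
red 517 [0.54610738 0.07301114 0.04313363]
foot 3399 [0.05148683 0.06980941 0.07156962 0.07309049] valid s max 0.10588513517055237
lever 926 [[0.5582, -0.0746, 0.0414], [0.5681, -0.0542, 0.0664], [0.6075, -0.025, 0.1541]]
```

Still on the line, with the lever nearly shut. Finishing the squeeze.

>>> {"name": "jog_arm", "arguments": {"rows": [{"gripper": 0.042,"slide": [0,0.001,0],"spin": 0},{"gripper": 0.036,"slide": [0,0.001,0],"spin": 0},{"gripper": 0.034,"slide": [0,0.001,0],"spin": 0},{"gripper": 0.034,"slide": [0,0.001,0],"spin": 0},{"gripper": 0.034,"slide": [0,0.001,0],"spin": 0}], "squeeze": 25}}

```text
time_s: 11.3
ee_pos: [0.5863, -0.0057, 0.2348]
eef_rot: [3.141, 0.0, 1.659]
force: [5.7, -4.2, 0.9]
grip_width: 0.0407
grip_force: 26.6
```

```bash
python3 m2.py|tail -1; python3 m.py
```

```text
wing 601 [[0.6111, -0.0474, 0.0603], [0.6118, -0.047, 0.0613], [0.6199, -0.043, 0.0668], [0.6309, -0.0409, 0.0702], [0.6317, -0.0408, 0.0743]]
slide [ 0.0028 -0.012  -0.0012] spin -0.0012 tcp [ 0.5863 -0.0057  0.2348] [3.1405 0.     1.6586] q [-0.07  0.57  1.56  0.    1.01 -0.16] 11.4
red 505 [0.54577363 0.07295157 0.04320045]
foot 3371 [0.05116711 0.06965546 0.07166428 0.07291188] valid s max 0.10632257616917622
lever 734 [[0.5621, -0.0717, 0.0415], [0.5695, -0.0538, 0.0692], [0.6058, -0.0249, 0.1544]]
```

View pics/w_new.png

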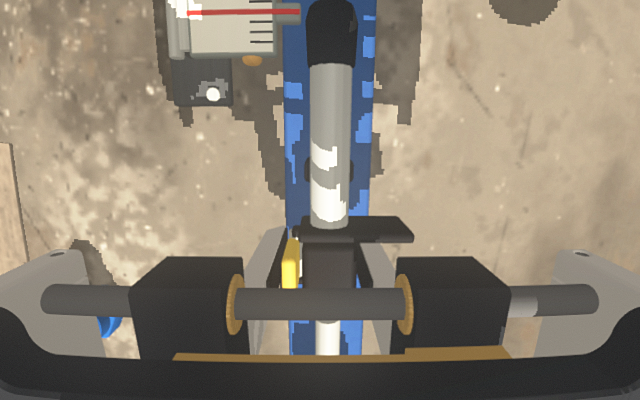

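The lever (291,263) is shut upright against the collar (330,265) between the pads, with an opening of 40.7 mm and about 26 N of grip. The foot end (330,0) is level with the red line (row 11) within about 1 mm. Handing in.

```bash
python3 -c "
from station import workorder
print(workorder.hand_in())"
```

```text
the job is handed in; nothing more can be done
None
```

Job handed in (no verdict was returned): the plate is folded white face up, and the leg is held with its foot within about 1 mm of the red line by my measurement. The lever is shut against the collar at about 26 N grip, still pinched, and the hand made no contact with the carton, pliers or bottle that I could see.

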